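# Open the leaning case of wiper clips

## Robot

A 6-joint arm with a two-finger parallel gripper is mounted at the origin on the work surface. World frame = base frame: x ahead of the robot, y to its left, z up, the work surface at z = 0. Lengths are in m, angles in rad, forces in N, time in s.
With the tool pointing down it reaches from about 0.3 to 0.875 m from the base axis. Payload 6.4 kg.
Tool frame: the origin (TCP) lies at the very end of the fingers, on their centre line; the grasp point (between the pads) lies 19 mm behind it; z points along the fingers, y is the line along which they close (so a half turn about z gives the same grasp; the last joint's range is limited). The gripper opens to 85 mm and grips with 20 to 120 N. Pads are 22 mm wide; open, the fingers measure 114 mm over their backs; the gripper's body (76 mm by 85 mm) begins 54 mm behind the grasp point. The pads swing forward as they close: fully open they stand 13 mm farther back than shut.
Start: joints at [1.067, 0.181, 1.607, -0, 1.354, -0.206], TCP at [0.169, 0.55, 0.197] pointing down, gripper open.
Joint ranges: [-2.99, 2.99], [-0.89, 2.07], [0.3, 2.58], [-1.14, 4.28], [0, 2.63], [-3.12, 3.12]. Speed limits (rad/s): [2.57, 2.57, 3.01, 3.14, 3.14, 3.14].

## Interface

Orientations are given as a unit quaternion [w, x, y, z].
In Python, from bench import telemetry, camera, ctrl, spotter gives the robot as it stands.
- The arm moves only by the tool send_rows, never from a script. Its argument "series" is a list of rows, each a list of 3 entries, a list of its own where there are three numbers: the turn, a rotation vector about the world's x, y, z in degrees, then the shift along the world's x, y, z in mm, then the closure, from -1 (fully open) to 1 (shut), so that 0 is half open. In form: [[[rx, ry, rz], [dx, dy, dz], gripper], ...]. A call has 1 to 10 rows; each row is the pose to reach, as a shift and turn from the pose commanded when the call began; what a row does not reach only later rows make up. A row lasts 1/8 s, in which the tool goes at most 62.5 mm and 10.7 degrees, less where a joint would pass 70% of its speed; a pose out of reach is approached as far as the arm can. A call with a gripper value outside its range is refused whole. The fingers move at their own pace and stop on an object; the grip force is fixed at half the most. Time passes only in rows, so rows that repeat a pose let the fingers close. It gives the time, the measured TCP pose, the force, the opening and the grip force at its end, in the units of the state.
- telemetry.get_obs(): the state, without advancing time (a new reading comes with each control period).
- camera(name): name is "side" or "top"; returns a dict with "pixels" (480x640x3 uint8, red, green, blue), "camera_matrix" (3x3 intrinsics, pixels), "dist_coeffs" ([k1, k2, p1, p2, k3] as OpenCV has them; the pictures are not rectified), "xyz" and "orientation" of the camera in the world. Camera axes: x right, y up, looking along -z (the intrinsics and any distortion apply to the point x, -y, -z); pixel columns grow to the right and rows downward; lengths in m; the calibration is good to about 2 mm. A picture is of the moment at which its call begins. There is no depth.
- ctrl.hand_in(): hands the job in; it is judged then, once.
Trained networks look in the newest picture that a camera, given by its name, has taken for a name from the list of things; names that differ only in an ending like _2 or _b are one class to them, and where a whole thing is asked for, a point or a joint stands for the part that bears it (a point fixed in the world has none). Each returns a list of dicts, best first, with "conf" (0 to 1); they miss things now and then, are a little off and sometimes report something else, mostly with a low value. They report only what shows in the picture. A call takes as long as a camera call. They do not tell look-alikes from the thing itself.
- spotter.boxes_of(thing, camera): "xyz" ([x, y, z] in m, in world coordinates, good to about 4 mm: the middle of the surface that is visible of it).
- spotter.landmark_of(thing, camera): "xyz" ([x, y, z] in m, in world coordinates, good to about 4 mm: a listed point, or the origin of a listed thing).
The state is a dict: "time_s": time; "q": joint angles; "dq": joint speeds; "joint_efforts": joint torques, N m; "eef_pos": TCP position; "eef_rot": TCP orientation; "wrist_force": force on the tool from outside, world axes, zero at the start; "torque": the same for the moment, N m; "opening": opening from 0.0 (shut) to 1.0 (fully open); "grasp_force": force on a finger pad.
Only numpy, scipy, OpenCV 4.12 (cv2) and the standard library are available. Lean on these libraries where they do the work, as an engineer would, in place of code of your own. Each camera call takes 0.05 s, during which the arm holds its last target. There are 200 camera calls.

## Task

Slide the bolt of the leaning cradle fully home over the foot of the light grey case so that the base is held down, then draw the deep, tight lid straight off, leaving the base bolted in its cradle. Set the lid down gently, upright with its open side down, in the middle of the black rubber mat, and leave everything else on the shelf where it is.

Things in the scene. Friction and masses are not known exactly. Their poses are not given: they have to be found in the camera images.
- cradle_seat (a point): Centre of the leaning floor on which the case's foot sits, 55 mm above the shelf. Axes (cradle axes): z is square to the floor, up and leaning 30 degrees from vertical towards the robot side, so a tool working along it is tilted 30 degrees; y is level, along the cradle towards the bolt; x points up the slope. Floor spans x -46 to 46, y -90 to 180 mm.
- cradle: Dark steel cradle, fixed to the shelf but in another place and yaw each time. Origin on the shelf 55 mm straight below cradle_seat; axes x away from the robot at yaw 0, z up. A fixed lip at its -y end (cradle_seat y -90 to -60, z 9.5 to 15.5 mm) already hooks over the case's foot; the +y end of the foot is free until the bolt is slid over it.
- bolt (a joint): Travel of the sliding hold-down bolt in m, along the cradle's -y, towards the case: 0 is drawn back, 0.030 fully home (stop), its steel tongue then 16 mm over the foot of the case, 1.5 mm above it. It starts between 0 and 0.008, clear of the foot. Sliding friction about 1.5 N; it stays where it is left.
- bolt_post (a point): Centre of the top of the bolt's bright steel upright post, 16 x 16 mm, 45 mm tall, standing along the cradle's z, sides along its x and y. It rides with the bolt: its top is at cradle_seat x 0, z 60.5 mm, y 140 mm less the travel (110 mm when home). Guide rails beside the bolt (x 22 to 30 mm either side) reach z 19 mm: keep fingertips above that.
- base: Base of the light grey case, loose, about 0.27 kg: foot plate 70 x 156 x 8 mm (x, y, z), on it an open box 57 x 96 mm up to z 83 mm, with black clips. Origin at the centre of its underside, seated on cradle_seat with axes parallel. Sprung pads near its top grip the lid (6 to 11 N rub over the first 55 mm), more than its weight: unbolted, it comes up with the lid.
- lid: Deep lid over the base, about 0.13 kg: 66 x 106 mm outside (x, y), 73 mm tall, plus a grip fin 14 mm thick (x), 70 mm long (y), 40 mm tall (z 73 to 113 mm). Origin at the centre of its open rim, z towards the fin. Closed, the origin is 13 mm up the base's z axis, axes parallel; it is clear of the base when drawn 72 mm along z.
- mat: Flat black rubber mat fixed on the shelf, 180 x 200 mm (x, y), 4 mm thick. Origin at the centre of its underside, z up. The lid goes here.
- tiers: Bystander: stack of three green plastic tiers, 96 x 136 mm, 132 mm tall. Origin at the centre of its underside.
- spray_bottle: Bystander: white spray bottle, 76 mm across, 191 mm tall. Origin at the centre of its underside.
- mug: Bystander: white ceramic mug, 84 mm across and 95 mm tall, trim tools standing up to about 160 mm. Origin at the centre of its underside.
- squeegee: Bystander: yellow squeegee lying flat, about 160 x 150 mm, 16 mm thick. Origin under the free end of its handle, blade towards its x.
- jar: Bystander: small jar, 64 mm across, 60 mm tall. Origin at the centre of its underside.
- screwdriver: Bystander: screwdriver lying flat along its x axis, about 200 mm long. Origin near the middle on its underside.
- carton: Bystander: cardboard carton 80 x 120 x 70 mm. Origin at the centre of its underside.
Mind the look-alikes: they are no part of the job. What is shaped like the lid but blue is not meant.

How it is judged:
On the way, in this order (a step that is already met when the one before it is completed fails the run):
1. the bolt is home over the foot, the lid still closed (value of joint bolt above 0.025 m and z of lid in the frame of base below 0.022 m and distance between base and cradle_seat below 0.008 m and angle between the z axis of base and the z axis of cradle_seat, either way round below 0.08 rad), for 0.2 s.
2. the lid is drawn clear of the base, which stays bolted in the cradle (value of joint bolt above 0.025 m and z of lid in the frame of base above 0.085 m and distance between base and cradle_seat below 0.008 m and angle between the z axis of base and the z axis of cradle_seat, either way round below 0.08 rad), for 0.1 s.
At the end, for the whole second after the job is handed in: the lid stands upright, open side down, at rest on the mat, its centre within 35 mm of the mat's centre and within 0.08 rad of upright; the base sits in the cradle within 8 mm and 0.08 rad of its seat, and the bolt is still home (travel over 25 of 30 mm) (horizontal distance between lid and mat below 0.035 m and z of lid in the frame of mat below 0.009 m and angle between lid's own z axis and vertical below 0.08 rad and linear speed of lid below 0.02 m/s and contact force between lid and mat above 0.3 N and value of joint bolt above 0.025 m and distance between base and cradle_seat below 0.008 m and angle between the z axis of base and the z axis of cradle_seat, either way round below 0.08 rad); the robot touches nothing.
It fails at once if the base is pulled up out of the cradle (over 12 mm) (distance between base and cradle_seat above 0.012 m).
It fails at once if the lid is dropped or thrown (over 0.5 m/s with no finger on it) (linear speed of lid above 0.5 m/s and contact force between the fingers and lid below 0.05 N).
It fails at once if another thing on the shelf is moved by more than 30 mm or knocked over (distance of any of tiers, spray_bottle, mug, squeegee, jar, screwdriver, carton from where it was at the start of the episode above 0.03 m or angle between any of tiers, spray_bottle, mug, jar, carton's own z axis and vertical above 0.4 rad).
It also fails if it takes over 64 s, if anything falls off the work surface, if the arm or the gripper's body presses on something with over 40 N, if the wrist force passes 120 N, or if a joint passes its speed limit or range.

## Working session

There is one attempt and no reset: what is moved stays moved. The work goes in short steps, Python scripts to look and compute and a tool call to move; the robot and the scene stay as the last step left them, time stands still between calls to the robot, and variables do not carry over. Pictures are saved under pics/ and viewed, at most 10 in all, crops included, and the job is handed in when it is done.

Besides the shell and the picture viewer there is one more tool, called as a command line: name --argument value ..., lists and objects as JSON in quotes. send_rows: Moves the arm, as the interface text tells. Its arguments: {"type":"object","properties":{"series":{"type":"array","items":{"type":"array"}}},"required":["series"]}

```bash
mkdir -p pics; cat > h.py <<'E'
import numpy as np, cv2
from scipy.spatial.transform import Rotation as R
def rot(q): return R.from_quat([q[1],q[2],q[3],q[0]])
def proj(c,P):
    M=rot(c["orientation"]).as_matrix(); p=(np.atleast_2d(P)-np.array(c["xyz"]))@M
    p=p*[1,-1,-1]
    return cv2.projectPoints(p.astype(float),np.zeros(3),np.zeros(3),np.array(c["camera_matrix"],float),np.array(c["dist_coeffs"],float))[0][:,0]
def save(c,n,crop=None,s=1):
    im=c["pixels"][:,:,::-1]
    if crop: x0,y0,x1,y1=crop; im=im[y0:y1,x0:x1]
    cv2.imwrite(n,cv2.resize(im,None,fx=s,fy=s,interpolation=cv2.INTER_CUBIC))
E
python3 - <<'E'
from h import *
from bench import telemetry,camera,ctrl,spotter
for n in("side","top"):
    c=camera(n); save(c,f"pics/{n}0.png"); print(n,c["xyz"])
    for t in "cradle_seat cradle bolt_post base lid mat tiers spray_bottle mug squeegee jar screwdriver carton".split():
        for d in spotter.landmark_of(t,n)[:3]:
            print(t,np.round(d["xyz"],3),round(d["conf"],2),proj(c,d["xyz"])[0].astype(int))
o=telemetry.get_obs();print(o["time_s"],o["eef_pos"],o["eef_rot"])
E
```

```text
side [0.44183952 0.7156359  0.9909852 ]
cradle_seat [0.789 0.024 0.003] 0.44 [184 270]
bolt_post [0.536 0.329 0.107] 0.9 [281 375]
base [0.548 0.196 0.056] 0.69 [281 324]
lid [0.3   0.431 0.038] 0.96 [414 446]
lid [0.543 0.201 0.07 ] 0.83 [283 323]
lid [0.165 0.356 0.031] 0.79 [482 405]
mat [ 0.598 -0.179  0.001] 0.73 [272 205]
tiers [0.789 0.022 0.001] 0.9 [184 269]
spray_bottle [ 0.709 -0.354 -0.002] 0.86 [237 159]
mug [0.775 0.232 0.002] 0.91 [174 352]
squeegee [0.414 0.043 0.   ] 0.59 [346 277]
jar [ 0.338  0.252 -0.001] 0.76 [384 362]
screwdriver [ 0.368 -0.225  0.002] 0.73 [362 191]
carton [ 0.573 -0.457  0.004] 0.65 [288 133]
top [ 0.38120091 -0.0060566   1.3865773 ]
cradle_seat [0.548 0.2   0.056] 0.89 [238 215]
cradle_seat [ 0.599 -0.181 -0.002] 0.64 [392 194]
bolt_post [0.536 0.331 0.11 ] 0.74 [178 219]
base [0.555 0.193 0.056] 0.82 [240 212]
lid [0.164 0.356 0.034] 0.66 [178 375]
lid [0.541 0.193 0.066] 0.65 [240 217]
lid [0.301 0.434 0.034] 0.58 [145 319]
mat [ 0.6   -0.18   0.001] 0.78 [391 194]
tiers [ 0.793  0.024 -0.002] 0.96 [309 121]
tiers [ 0.599 -0.181 -0.001] 0.52 [392 194]
spray_bottle [0.552 0.196 0.052] 0.68 [239 214]
spray_bottle [ 0.712 -0.353  0.   ] 0.67 [457 149]
mug [ 0.771  0.227 -0.001] 0.65 [230 132]
squeegee [ 0.414  0.038 -0.002] 0.86 [306 270]
squeegee [0.551 0.2   0.054] 0.19 [238 214]
jar [0.342 0.256 0.   ] 0.66 [220 301]
screwdriver [ 0.368 -0.218 -0.   ] 0.7 [410 286]
carton [ 0.578 -0.461 -0.001] 0.74 [501 200]
1.4 [0.16871586 0.549701   0.19698362] [ 7.23858701e-06  1.48385386e-01  9.88929612e-01 -4.54293425e-06]
```

View pics/side0.png

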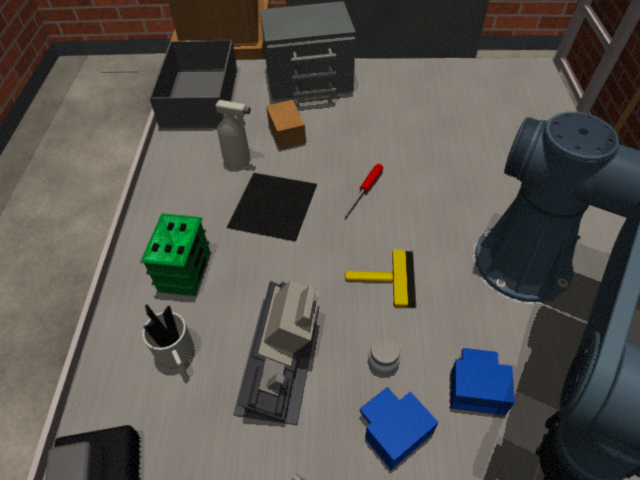

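View pics/top0.png

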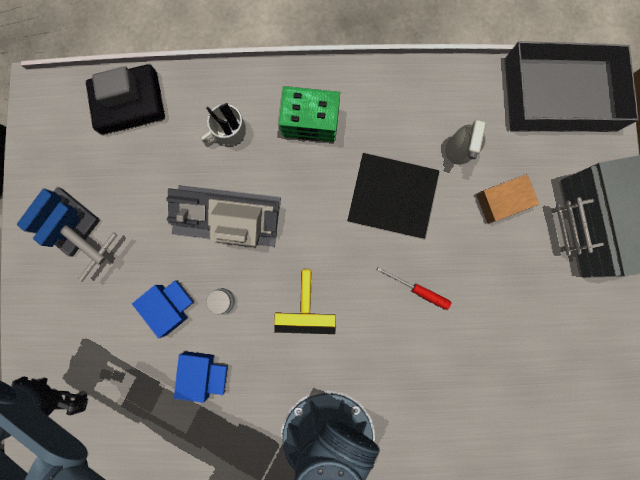

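The grey case is at side (290,318), top (238,222). The look-alikes are two blue lids at side (398,425) and (482,380), plus a blue thing at top (50,215). I choose the grey one, sitting in the dark cradle. Next I'll refine its pose by fitting a wireframe to the edges in both views.

```bash
cat > fit.py <<'E'
from h import *
def axes(psi):
    c,s=np.cos(psi),np.sin(psi); Z=np.array([0,0,1.])
    z=np.array([-.5*c,-.5*s,np.cos(np.pi/6)]); y=np.array([-s,c,0]); return np.stack([np.cross(y,z),y,z],1)
def box(x,y,z0,z1,cy=0):
    e=[];
    for a in(-1,1):
        for b in(-1,1):
            e+=[((a*x,cy+b*y,z0),(a*x,cy+b*y,z1))]
            for z in(z0,z1): e+=[((a*x,cy-y,z),(a*x,cy+y,z)),((-x,cy+b*y,z),(x,cy+b*y,z))][0 if b<0 else 1:][:1]
    e+=[((-x,cy+b*y,z),(x,cy+b*y,z)) for b in(-1,1) for z in(z0,z1)]
    return e
def segs(t): return np.array(box(33,53,13,86)+box(7,35,86,126)+box(8,8,15.5,60.5,140-t)+box(35,78,0,8))/1000.
def world(p): # x,y,psi,t(mm)
    return segs(p[3])@axes(p[2]).T+np.array([p[0],p[1],.055])
E
cat > run1.py <<'E'
from fit import *
from bench import camera
from scipy.optimize import minimize
C=[camera(n) for n in("side","top")]
D=[cv2.distanceTransform(255-cv2.Canny(cv2.cvtColor(c["pixels"],cv2.COLOR_RGB2GRAY),40,100),cv2.DIST_L2,5) for c in C]
u=np.linspace(0,1,25)[:,None,None]
def cost(q):
    W=world([q[0]/1000,q[1]/1000,q[2]/100,q[3]]); P=(W[:,0]*(1-u)+W[:,1]*u).reshape(-1,3); s=0
    for c,d in zip(C,D):
        v=proj(c,P).astype(np.float32); s+=np.minimum(cv2.remap(d,v[:,:1],v[:,1:],cv2.INTER_LINEAR),4).mean()
    return s
best=min((minimize(cost,[548+a,199+b,k,4],method="Nelder-Mead",options=dict(initial_simplex=np.array([548+a,199+b,k,4])+np.vstack([np.zeros(4),np.eye(4)*4]))) for a in(-4,4) for b in(-4,4) for k in(-14,-8,-4)),key=lambda r:r.fun)
print(best.x,best.fun)
q=best.x;W=world([q[0]/1000,q[1]/1000,q[2]/100,q[3]])
ims=[]
for c,(x0,y0,x1,y1) in zip(C,[(220,270,340,430),(155,175,295,255)]):
    k=5 if x1-x0>130 else 3.6
    im=cv2.resize(c["pixels"][y0:y1,x0:x1,::-1],None,fx=k,fy=k,interpolation=cv2.INTER_CUBIC)
    for s in W: 
        v=((proj(c,s)-[x0,y0]+.5)*k).astype(int); cv2.line(im,tuple(map(int,v[0])),tuple(map(int,v[1])),(0,0,255),1)
    cv2.imwrite(f"pics/fit{x0}.png",im); ims.append(im)
w=max(i.shape[1] for i in ims)
h=max(i.shape[0] for i in ims)
a=np.hstack([cv2.copyMakeBorder(i,0,h-i.shape[0],0,0,cv2.BORDER_CONSTANT) for i in ims])
cv2.imwrite("pics/fit.png",cv2.resize(a,(800,int(a.shape[0]*800/a.shape[1])),interpolation=cv2.INTER_AREA))
E
python3 run1.py
```

```text
[549.06158978 196.76138502 -15.52234206   8.22586598] 1.837634563446045
```

View pics/fit.png

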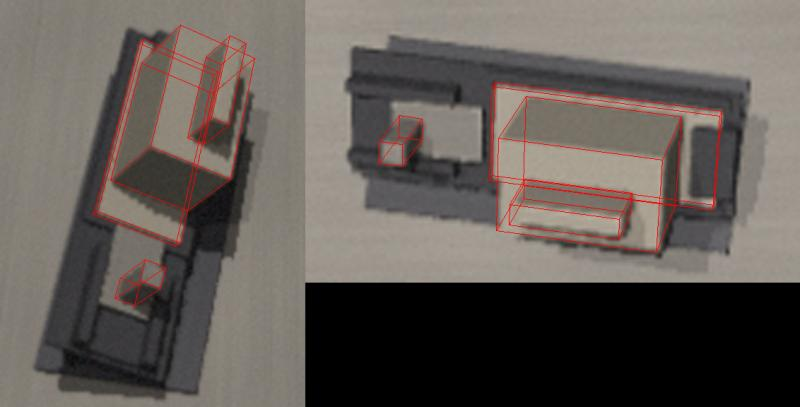

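The wireframe sits well on the foot, lid, fin and post: top crop post at (400,140), fin at (570,205). The grey case is confirmed as the one to use. Next I'll plan the push.

```bash
cat > plan.py <<'E'
from fit import *
import sys
from bench import telemetry
X0=[.549,.197,.055]; PSI=-.150
A=axes(PSI)
def pt(x,y,z): return np.array(X0)+A@np.array([x,y,z])/1000
Rt=np.stack([np.cross(A[:,0],-A[:,2]),A[:,0],-A[:,2]],1)
def go(p,Rm=Rt):
    o=telemetry.get_obs(); Rc=rot(o["eef_rot"])
    print("turn",np.round(np.degrees((R.from_matrix(Rm)*Rc.inv()).as_rotvec()),1),"shift",np.round((p-o["eef_pos"])*1000,1))
def st():
    o=telemetry.get_obs(); p=A.T@(np.array(o["eef_pos"])-X0)*1000
    print("t",o["time_s"],"cradle xyz",p.round(1),"F cradle",(A.T@o["wrist_force"]).round(1),"open",o["opening"],"grip",o["grasp_force"],"q",np.round(o["q"],2))
E
cat >> run1.py <<'E'
for k in (-12,-13,-14,-15,-16,-17):
    r=minimize(lambda v:cost([v[0],v[1],k,v[2]]),[best.x[0],best.x[1],best.x[3]],method="Nelder-Mead"); print(k,r.x.round(1),r.fun)
E
python3 run1.py; python3 -c "
from plan import *
st(); go(pt(0,172,100)); go(pt(0,165,32)); print(A.round(3))"
```

```text
[549.1352236  196.72658178 -15.43266837   7.937657  ] 1.838132619857788
-12 [550.3 197.8   7.7] 2.1236019134521484
-13 [550.  197.4   8. ] 2.01004695892334
-14 [549.6 197.    7.9] 1.9039654731750488
-15 [549.3 196.8   8. ] 1.8435180187225342
-16 [548.7 196.7   8. ] 1.8507447242736816
-17 [548.3 196.4   8.1] 1.9077122211456299
t 1.6 cradle xyz [-300.3  291.9  337.3] F cradle [-0.  -1.6 -1.1] open 1.0053050091808278 grip 0.0 q [ 1.07  0.18  1.61  0.    1.35 -0.21]
turn [ 17.4 -27.6 -79.5] shift [ 356.6 -175.2  -55.4]
turn [ 17.4 -27.6 -79.5] shift [ 389.1 -187.2 -114.3]
[[ 0.856  0.149 -0.494]
 [-0.129  0.989  0.075]
 [ 0.5    0.     0.866]]
```

send_rows --series '[[[0,0,0],[0,0,60],1],[[4,-7,-20],[60,-30,110],1],[[8,-13,-38],[150,-80,110],1],[[13,-20,-58],[250,-130,100],1],[[17.4,-27.6,-79.5],[340,-170,60],1],[[17.4,-27.6,-79.5],[356,-175,0],1],[[17.4,-27.6,-79.5],[356,-175,-55],1],[[17.4,-27.6,-79.5],[356,-175,-55],1],[[17.4,-27.6,-79.5],[356,-175,-55],1],[[17.4,-27.6,-79.5],[356,-175,-55],1]]'

```text
time_s: 2.85
eef_pos: [0.5233, 0.3734, 0.1386]
eef_rot: [0.196, 0.732, 0.631, 0.166]
wrist_force: [0.3, -0.3, 0.7]
opening: 0.001
grasp_force: 0.0
```

```bash
sed -i 's/PSI=-.150/PSI=-.154/' plan.py; python3 -c "
from plan import *
from bench import camera
st(); go(pt(0,172,100)); go(pt(0,165,32)); go(pt(0,133,32))
c=camera('side'); save(c,'pics/s1.png',(200,250,400,450),3)"
```

```text
t 2.85 cradle xyz [ -3.6 170.4  98.6] F cradle [ 0.6 -0.3  0.5] open 0.0008629378205827054 grip 0.0 q [ 0.63  0.21  1.8  -0.5   0.81  1.07]
turn [ 0.2 -0.3 -0.3] shift [2.7 1.2 3. ]
turn [ 0.2 -0.3 -0.3] shift [ 35.2 -10.9 -55.9]
turn [ 0.2 -0.3 -0.3] shift [ 30.3 -42.5 -55.9]
```

View pics/s1.png

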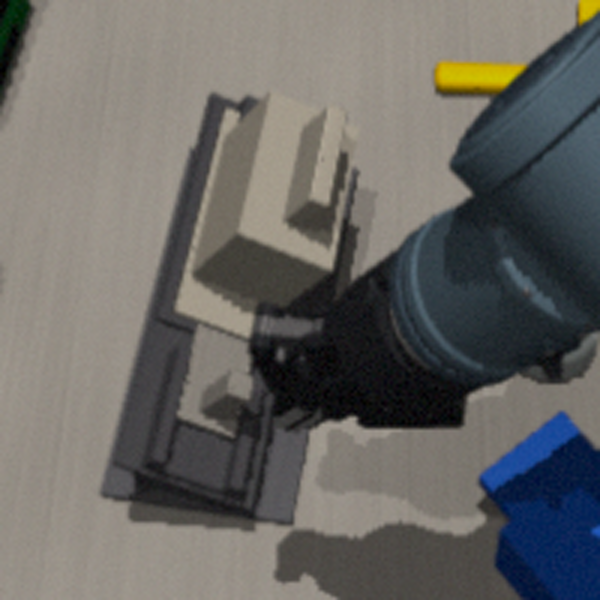

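The picture shows the closed fingers above the bolt end, with the post at crop (228,395). Descending beyond the post.

send_rows --series '[[[0,0,0],[18,-5,-28],1],[[0,0,0],[35,-10,-56],1],[[0,0,0],[35,-10,-56],1],[[0,0,0],[34,-18,-56],1],[[0,0,0],[32,-26,-56],1],[[0,0,0],[31,-34,-56],1],[[0,0,0],[30,-38,-56],1],[[0,0,0],[30,-38,-56],1]]'

```text
time_s: 3.9
eef_pos: [0.5547, 0.3364, 0.0862]
eef_rot: [0.196, 0.732, 0.63, 0.169]
wrist_force: [0.3, -0.3, -0.6]
opening: -0.002
grasp_force: 0.0
```

```bash
python3 -c "
from plan import *
st(); go(pt(0,128,32))"
```

```text
t 3.9 cradle xyz [  1.9 138.6  34.9] F cradle [ 0.  -0.2 -0.6] open -0.002102730353893288 grip 0.0 q [ 0.54  0.27  1.85 -0.54  0.67  1.05]
turn [-0.   0.  -0.2] shift [ -1.8 -10.5  -3.5]
```

send_rows --series '[[[0,0,0],[-1,-5,-3],1],[[0,0,0],[-1,-9,-3],1],[[0,0,0],[-1,-9,-3],1]]'

```text
time_s: 4.28
eef_pos: [0.5536, 0.3273, 0.0827]
eef_rot: [0.196, 0.732, 0.63, 0.169]
wrist_force: [-0.2, 1.0, 0.4]
opening: -0.0
grasp_force: 0.0
```

```bash
python3 -c "
from plan import *
from bench import camera
st()
for n in ('side','top'):
    c=camera(n)
    print(proj(c,[pt(0,140-t,60.5) for t in (8,30)]))
    if n=='top': save(c,'pics/t2.png',(150,160,310,280),5)
    else: save(c,'pics/s2.png',(220,270,340,430),3.7)"
```

```text
t 4.275 cradle xyz [  0.5 129.5  31.7] F cradle [-0.1  1.   0.6] open -0.00019509720867342273 grip 0.0 q [ 0.52  0.27  1.87 -0.54  0.65  1.04]
[[279.78755959 377.57252854]
 [282.36198944 366.26329777]]
[[178.49909235 218.19714249]
 [187.65823636 219.39558596]]
```

View pics/s2.png

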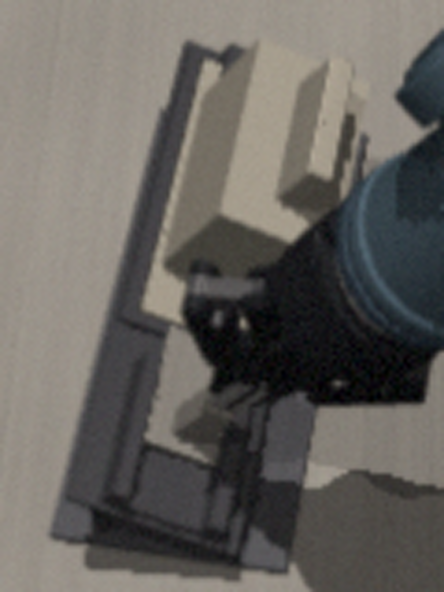

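```bash
python3 -c "
from plan import *
from bench import camera,telemetry,spotter
p=np.array(telemetry.get_obs()['eef_pos'])
for n,(x0,y0,x1,y1),k in (('side',(220,270,340,430),3.7),('top',(140,150,310,280),4)):
    c=camera(n); im=cv2.resize(c['pixels'][y0:y1,x0:x1,::-1],None,fx=k,fy=k)
    for s,e,col in((p,p+A[:,2]*.07,(0,0,255)),(pt(0,132,15.5),pt(0,132,60.5),(0,255,0)),(pt(0,110,15.5),pt(0,110,60.5),(255,0,0))):
        v=((proj(c,[s,e])-[x0,y0]+.5)*k).astype(int).tolist(); cv2.line(im,v[0],v[1],col,1); cv2.circle(im,v[0],4,col,1)
    cv2.imwrite(f'pics/o_{n}.png',im)
    print(n,[(A.T@(np.array(d['xyz'])-X0)*1000).round(1) for d in spotter.landmark_of('bolt_post',n)])
a=cv2.imread('pics/o_side.png');b=cv2.imread('pics/o_top.png');a=cv2.copyMakeBorder(a,0,max(0,b.shape[0]-a.shape[0]),0,0,0);b=cv2.copyMakeBorder(b,0,a.shape[0]-b.shape[0],0,0,0)
m=np.hstack([a,b]);cv2.imwrite('pics/o.png',cv2.resize(m,(800,int(m.shape[0]*800/m.shape[1])),interpolation=cv2.INTER_AREA))
"
```

```text
side [array([ -0.7, 132.4,  63.8])]
top [array([  1. , 132.1,  61.3])]
```

View pics/o.png

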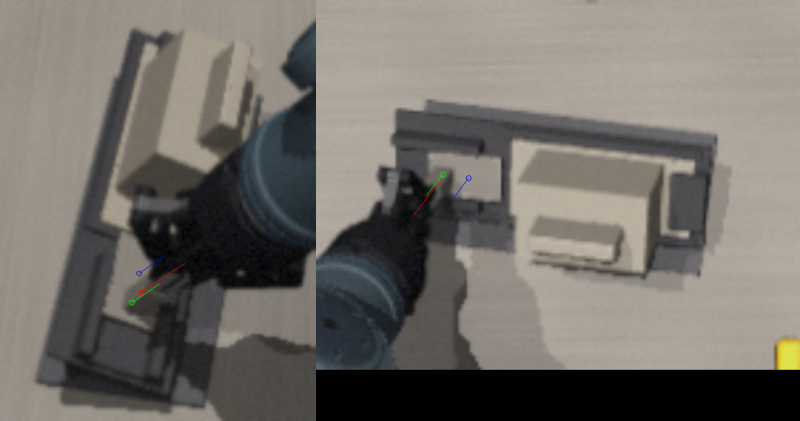

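```bash
python3 -c "
from plan import *
from bench import camera,telemetry
ims=[]
p=np.array(telemetry.get_obs()['eef_pos']);print(p)
for n,(x0,y0) in (('side',(255,345)),('top',(155,190))):
    c=camera(n); im=cv2.resize(c['pixels'][y0:y0+50,x0:x0+50,::-1],None,fx=8,fy=8,interpolation=cv2.INTER_CUBIC)
    o=im.copy()
    v=((proj(c,[p,p+A[:,2]*.05,pt(0,129.5,31.7)])-[x0,y0]+.5)*8).astype(int).tolist(); cv2.line(o,v[0],v[1],(0,0,255),1)
    W=np.array(box(8,8,15.5,60.5,132)).reshape(-1,3); V=((proj(c,[pt(*w) for w in W])-[x0,y0]+.5)*8).astype(int).reshape(-1,2,2).tolist()
    for a,b in V: cv2.line(o,a,b,(0,255,0),1)
    ims.append(np.vstack([im,o]))
m=np.hstack(ims);cv2.imwrite('pics/z.png',cv2.resize(m,(600,600),interpolation=cv2.INTER_AREA))
"
```

```text
[0.55377363 0.32785796 0.0830664 ]
```

View pics/z.png

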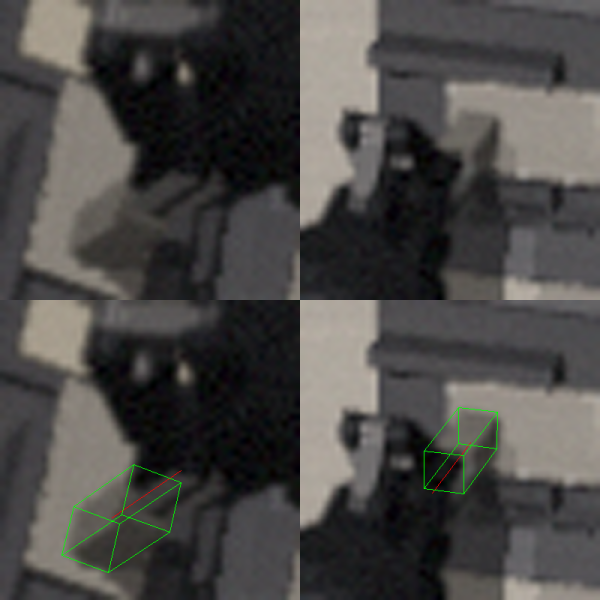

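The crop shows the post at top-view (475,150) with the fingers on its left (+y) side. A light contact of 1 N has begun, so I'll push on in small steps and watch the post move.

send_rows --series '[[[0,0,0],[-0.5,-3,0],1],[[0,0,0],[-1,-6,0],1]]'

```text
time_s: 4.92
eef_pos: [0.5526, 0.3215, 0.0829]
eef_rot: [0.196, 0.732, 0.63, 0.169]
wrist_force: [0.3, -0.5, 0.6]
opening: 0.0
grasp_force: 0.0
```

```bash
cat > chk.py <<'E'
from plan import *
from bench import camera,spotter
st()
for n in('side','top'):
    c=camera(n); 
    for t in('bolt_post','lid','base'):
        print(n,t,[(round(d['conf'],2),(A.T@(np.array(d['xyz'])-X0)*1000).round(1).tolist()) for d in spotter.landmark_of(t,n) if d['xyz'][0]>.4])
E
python3 chk.py
```

```text
t 4.925 cradle xyz [  0.5 123.6  32. ] F cradle [ 0.7 -0.5  0.3] open 0.0003274178584196846 grip 0.0 q [ 0.51  0.26  1.88 -0.53  0.65  1.03]
side bolt_post [(0.98, [-2.5, 132.4, 64.0])]
side lid [(0.91, [2.6, 2.4, 12.9])]
side base [(0.72, [0.2, -0.3, 1.1])]
top bolt_post [(0.7, [-1.5, 133.6, 61.1]), (0.63, [1.8, -1.8, 13.9])]
top lid [(0.87, [1.6, -0.2, 13.8])]
top base [(0.72, [4.1, -0.9, -0.9]), (0.3, [63.9, -366.3, -101.3])]
```

send_rows --series '[[[0,0,0],[-15,2,26],1],[[0,0,0],[-35,5,60],1],[[0,0,0],[-40,60,80],1],[[0,0,0],[-40,60,80],1]]'

```text
time_s: 5.82
eef_pos: [0.5136, 0.3858, 0.1664]
eef_rot: [0.196, 0.731, 0.631, 0.172]
wrist_force: [-0.5, -0.1, -0.8]
opening: -0.002
grasp_force: 0.0
```

```bash
python3 -c "
from plan import *
from bench import camera,telemetry
st()
ims=[]
o=telemetry.get_obs();p=np.array(o['eef_pos']);z=rot(o['eef_rot']).as_matrix()[:,2];print(p,z)
for n,(x0,y0) in (('side',(240,300)),('top',(90,160))):
    c=camera(n); im=cv2.resize(c['pixels'][y0:y0+120,x0:x0+100,::-1],None,fx=4,fy=4,interpolation=cv2.INTER_CUBIC)
    q=proj(c,[p,p-z*.03,p-z*.073]); print(n,q.round(1).tolist())
    for v,col in zip(q,((0,0,255),(0,255,0),(255,255,0))): cv2.circle(im,((v-[x0,y0]+.5)*4).astype(int).tolist(),3,col,1)
    ims.append(im)
cv2.imwrite('pics/y.png',np.hstack(ims))
"
```

```text
t 5.825 cradle xyz [  0.3 181.1 128.5] F cradle [-0.8 -0.2 -0.5] open -0.0024384048271917274 grip 0.0 q [ 0.66  0.17  1.79 -0.49  0.86  1.07]
[0.51360311 0.38579666 0.16643133] [ 0.49887817 -0.06860742 -0.86395231]
side [[290.5, 393.8], [298.7, 388.8], [311.2, 381.2]]
top [[148.1, 227.2], [143.5, 232.9], [136.5, 241.4]]
```

View pics/y.png

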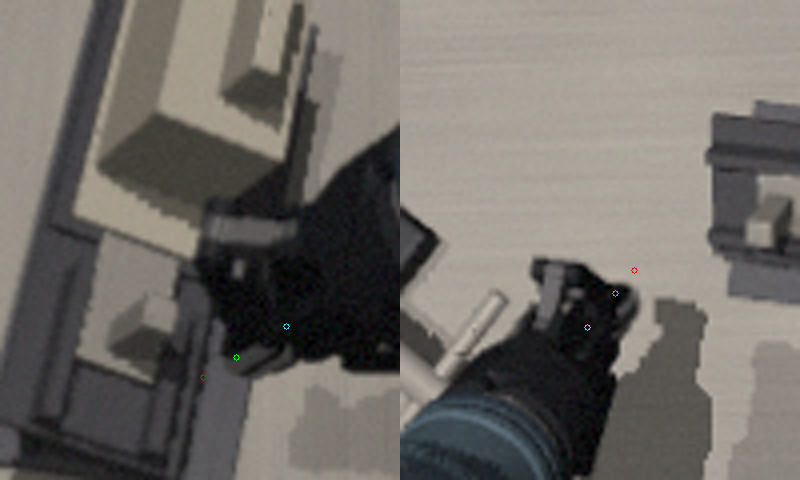

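```bash
cat > tri.py <<'E'
from h import *
def ray(c,uv):
    v=cv2.undistortPoints(np.array([[uv]],float),np.array(c["camera_matrix"],float),np.array(c["dist_coeffs"],float))[0,0]
    return np.array(c["xyz"]),rot(c["orientation"]).apply([v[0],-v[1],-1])
def tri(cs,uvs):
    M=[];b=[]
    for c,uv in zip(cs,uvs):
        o,d=ray(c,uv); d/=np.linalg.norm(d); P=np.eye(3)-np.outer(d,d); M.append(P); b.append(P@o)
    M=np.vstack(M); b=np.hstack(b); x=np.linalg.lstsq(M,b,rcond=None)[0]; return x,np.linalg.norm(M@x-b)
E
python3 -c "
from tri import *
from bench import camera,telemetry
o=telemetry.get_obs();p=np.array(o['eef_pos']);Rm=rot(o['eef_rot']).as_matrix()
C=[camera(n) for n in('side','top')]
for a,b in (((297.5,391),(147.5,234)),((292,353),(125,226)),((304,357),(129,231))):
    x,e=tri(C,(a,b)); print(x.round(3),'err',e.round(4),'tool',((x-p)@Rm*1000).round(1))
"
```

```text
[0.5   0.384 0.175] err 0.0028 tool [  0.5  -5.2 -16.8]
[0.501 0.385 0.314] err 0.0002 tool [   1.5   66.  -137.1]
[0.489 0.383 0.298] err 0.0053 tool [  -2.5   47.4 -128.6]
```

```bash
python3 -c "
from plan import *
from bench import camera,telemetry
o=telemetry.get_obs();p=np.array(o['eef_pos']);Rm=rot(o['eef_rot']).as_matrix()
for n in('top','side'):
  c=camera(n); g=cv2.cvtColor(c['pixels'],cv2.COLOR_RGB2GRAY)
  for dx in (-12,-8,-4,0,4,8,12):
    P=np.array([p+Rm@np.array([dx,0,-d])/1000 for d in range(-8,56,4)]); v=proj(c,P).astype(np.float32)
    print(n,dx,cv2.remap(g,v[:,:1],v[:,1:],cv2.INTER_LINEAR)[:,0].tolist())
"
```

```text
top -12 [164, 164, 166, 167, 164, 166, 164, 163, 161, 161, 134, 96, 45, 38, 38, 41]
top -8 [166, 164, 167, 168, 167, 165, 163, 156, 131, 102, 76, 68, 70, 67, 70, 62]
top -4 [166, 167, 167, 168, 167, 165, 157, 124, 82, 53, 37, 32, 40, 54, 45, 27]
top 0 [166, 167, 169, 169, 168, 162, 135, 60, 16, 11, 10, 15, 17, 16, 13, 16]
top 4 [166, 169, 168, 168, 168, 161, 114, 52, 15, 10, 14, 18, 17, 16, 13, 17]
top 8 [165, 167, 168, 169, 170, 153, 104, 46, 13, 17, 15, 15, 15, 18, 26, 26]
top 12 [165, 168, 170, 171, 170, 149, 103, 27, 8, 11, 13, 9, 19, 26, 26, 19]
side -12 [40, 65, 76, 83, 76, 46, 23, 9, 15, 12, 10, 11, 18, 17, 10, 18]
side -8 [36, 53, 72, 84, 74, 48, 25, 13, 13, 15, 11, 8, 13, 15, 13, 14]
side -4 [39, 52, 69, 79, 84, 82, 57, 24, 13, 15, 14, 19, 9, 8, 19, 17]
side 0 [38, 55, 78, 83, 86, 89, 83, 65, 61, 46, 51, 57, 51, 46, 32, 9]
side 4 [37, 39, 70, 83, 88, 89, 87, 84, 70, 60, 59, 60, 62, 59, 60, 57]
side 8 [45, 45, 69, 83, 86, 89, 88, 86, 84, 84, 73, 49, 45, 39, 37, 40]
side 12 [49, 67, 77, 85, 88, 89, 88, 87, 85, 87, 88, 84, 77, 56, 47, 39]
```

```bash
python3 -c "
from plan import *
from bench import camera,telemetry
from scipy.optimize import differential_evolution as DE
o=telemetry.get_obs();p=np.array(o['eef_pos']);Rm=rot(o['eef_rot']).as_matrix()
C={n:camera(n) for n in('top','side')}
G=np.meshgrid(np.arange(-22,23,2),np.arange(-10,41,2))  # tool x, back
res=[]
for n,c in C.items():
  print(n,proj(c,[[0,0,0]]).round(0).tolist())
F={}
for n,c in C.items():
  a=cv2.cvtColor(c['pixels'],cv2.COLOR_RGB2GRAY).astype(float); b=cv2.cvtColor(cv2.imread(f'pics/{n}0.png'),cv2.COLOR_BGR2GRAY).astype(float)
  F[n]=(np.abs(a-b)>20).astype(np.float32)
  cv2.imwrite(f'pics/m_{n}.png',F[n]*255)
  q=proj(c,p)[0]; x,y=q.astype(int); 
  print(n,q); print('\n'.join(''.join('#' if v else '.' for v in r) for r in F[n][y-14:y+22,x-24:x+26]))
"
```

```text
top [[326.0, 437.0]]
side [[523.0, 261.0]]
top [151.12511522 227.90458471]
..................................................
..................................................
..................................................
..................................................
..................................................
..................................................
..................................................
..................................................
..................................................
..................................................
..................................................
#.................................................
#########.........................................
############......................................
#############.....................................
##############....................................
################..................................
###################...............................
#######################...........................
########################..........................
#####
[... 2097 characters left out ...]
...........#.#.......
......................................#.......#...
....................................##............
..........................................#.......
......................................#...........
....................................#...#.........
...........................................#......
...................................#..............
..................................................
.......................................#...#......
..................................................
....................................#.#..#........[ WARN:0@2.991] global loadsave.cpp:1063 imwrite_ Unsupported depth image for selected encoder is fallbacked to CV_8U.
```

```bash
python3 -c "
from plan import *
from bench import camera,telemetry
for i in range(6):
  o=telemetry.get_obs(); print(o['time_s'],np.round(o['eef_pos'],4),np.round(o['q'],4),np.round(o['dq'],3)); camera('top')
"
```

```text
6.225 [0.5127 0.3806 0.1621] [ 0.6531  0.1705  1.7956 -0.4949  0.8593  1.0708] [ 0.005 -0.003 -0.008  0.003 -0.     0.002]
6.275 [0.5127 0.3808 0.1623] [ 0.6533  0.1704  1.7954 -0.4949  0.8593  1.0709] [ 0.003 -0.002 -0.007  0.     0.    -0.   ]
6.325 [0.5128 0.381  0.1626] [ 0.6534  0.1703  1.7951 -0.4949  0.8593  1.0709] [ 0.005  0.    -0.006  0.     0.     0.001]
6.375 [0.5128 0.3812 0.1627] [ 0.6537  0.1702  1.7949 -0.4949  0.8593  1.0709] [ 0.004 -0.002 -0.004  0.     0.002  0.001]
6.425 [0.5128 0.3813 0.1628] [ 0.6538  0.1702  1.7947 -0.4949  0.8593  1.0709] [ 0.004 -0.    -0.003 -0.001  0.001  0.002]
6.475 [0.5128 0.3814 0.1629] [ 0.654   0.1702  1.7946 -0.4949  0.8593  1.0709] [ 0.002  0.001 -0.002 -0.001 -0.002 -0.001]
```

```bash
python3 -c "
from tri import *
from bench import camera,telemetry
p=np.array([.5127,.3806,.1622]);Rm=rot(telemetry.get_obs()['eef_rot']).as_matrix()
C=[camera(n) for n in('side','top')]
for a,b in (((299,388),(148,232)),((300,390),(148,232)),((300,388),(149,232)),((302,393),(144,229)),((296,384),(151,233))):
    x,e=tri(C,(a,b)); print(x.round(3),'err',e.round(4),'world d',((x-p)*1000).round(1),'tool',((x-p)@Rm*1000).round(1))
"
```

```text
[0.5   0.381 0.18 ] err 0.0018 world d [-12.4   0.9  18.2] tool [ -1.   -1.6 -22. ]
[0.5   0.383 0.176] err 0.0031 world d [-12.9   2.3  13.7] tool [  0.4  -4.5 -18.5]
[0.5   0.38  0.177] err 0.0029 world d [-13.   -0.4  15.3] tool [ -2.3  -3.5 -19.6]
[0.501 0.39  0.182] err 0.0102 world d [-11.8   9.5  20.2] tool [  7.7  -1.2 -24. ]
[0.502 0.375 0.18 ] err 0.0035 world d [-11.   -5.8  17.8] tool [ -7.4   0.2 -20.5]
```

The reported TCP lies about 20–28 mm beyond the visible fingertip along the tool, so my push passed over the post. I'll go lower beyond the post, with force checks.

```bash
python3 -c "
from plan import *
st(); go(pt(0,170,30)); go(pt(0,170,5))"
```

```text
t 6.625 cradle xyz [ -1.6 176.9 125.6] F cradle [-0.   0.1  0.4] open 0.0017238567500241781 grip 0.0 q [ 0.65  0.17  1.79 -0.49  0.86  1.07]
turn [-0.  -0.  -0.3] shift [ 47.5 -14.4 -82. ]
turn [-0.  -0.  -0.3] shift [  59.9  -16.3 -103.7]
```

send_rows --series '[[[0,0,0],[24,-7,-41],1],[[0,0,0],[47,-14,-82],1],[[0,0,0],[47,-14,-82],1],[[0,0,0],[50,-14,-87],1],[[0,0,0],[53,-15,-92],1],[[0,0,0],[53,-15,-92],1],[[0,0,0],[53,-15,-92],1],[[0,0,0],[53,-15,-92],1]]'

```text
time_s: 7.62
eef_pos: [0.5658, 0.367, 0.0716]
eef_rot: [0.196, 0.732, 0.63, 0.169]
wrist_force: [0.6, -0.2, -0.6]
opening: -0.003
grasp_force: 0.0
```

```bash
python3 -c "
from plan import *
st()"
```

```text
t 7.625 cradle xyz [1.000e-01 1.706e+02 1.910e+01] F cradle [ 0.2 -0.1 -0.8] open -0.0026274972518734348 grip 0.0 q [ 0.57  0.35  1.78 -0.56  0.68  1.1 ]
```

Now a push along -y at this depth, watching force.

send_rows --series '[[[0,0,0],[-1,-8,0],1],[[0,0,0],[-2,-14,0],1],[[0,0,0],[-3,-20,0],1],[[0,0,0],[-3,-22,0],1],[[0,0,0],[-3,-22,0],1]]'

```text
time_s: 8.25
eef_pos: [0.5627, 0.3444, 0.071]
eef_rot: [0.196, 0.732, 0.63, 0.169]
wrist_force: [0.9, -0.3, 0.7]
opening: -0.002
grasp_force: 0.0
```

```bash
python3 chk.py
```

```text
t 8.25 cradle xyz [  0.2 147.8  18.4] F cradle [ 1.1 -0.2  0.1] open -0.0023782946374943286 grip 0.0 q [ 0.54  0.32  1.82 -0.55  0.65  1.08]
side bolt_post [(0.55, [-2.5, 125.5, 64.5])]
side lid [(0.77, [2.2, 2.1, 9.8])]
side base [(0.85, [-0.7, -2.3, -0.9])]
top bolt_post [(0.74, [-2.9, 129.3, 62.2])]
top lid [(0.84, [2.6, -1.1, 16.4])]
top base [(0.61, [2.0, 0.1, -0.1])]
```

The post has moved (132 → about 128), so contact is real. Carrying on to the stop.

send_rows --series '[[[0,0,0],[-1,-6,0],1],[[0,0,0],[-2,-12,0],1],[[0,0,0],[-2.5,-16,0],1],[[0,0,0],[-2.5,-16,0],1],[[0,0,0],[-2.5,-16,0],1]]'

```text
time_s: 9.28
eef_pos: [0.56, 0.3284, 0.0708]
eef_rot: [0.196, 0.732, 0.63, 0.169]
wrist_force: [0.2, 0.0, -0.0]
opening: -0.003
grasp_force: 0.0
```

```bash
python3 chk.py
```

```text
t 9.275 cradle xyz [-1.000e-01  1.315e+02  1.840e+01] F cradle [ 0.1  0.  -0.1] open -0.0027334352345636504 grip 0.0 q [ 0.52  0.3   1.86 -0.55  0.63  1.06]
side bolt_post [(0.78, [-5.7, 113.3, 65.2])]
side lid [(0.93, [1.5, -0.5, 9.9]), (0.43, [82.2, -644.2, -109.6])]
side base [(0.65, [-0.9, -0.4, 2.6])]
top bolt_post [(0.62, [-3.6, 109.1, 61.6])]
top lid [(0.62, [0.8, -3.0, 14.8])]
top base [(0.67, [4.2, -1.4, -0.5])]
```

Nearly home. A few more mm until the stop pushes back.

send_rows --series '[[[0,0,0],[-0.5,-2,0],1],[[0,0,0],[-0.6,-4,0],1],[[0,0,0],[-0.6,-4,0],1]]'

```text
time_s: 10.05
eef_pos: [0.5598, 0.3266, 0.0713]
eef_rot: [0.195, 0.732, 0.63, 0.171]
wrist_force: [0.2, 7.6, -3.8]
opening: 0.001
grasp_force: 4.0
```

```bash
python3 -c "
from plan import *
st()"
```

```text
t 10.05 cradle xyz [  0.2 129.7  18.7] F cradle [-2.7  7.5 -2.9] open 0.000574279709938243 grip 4.037191851530224 q [ 0.51  0.29  1.86 -0.55  0.63  1.05]
```

The bolt is at its stop: 7.5 N, post at y 110. Now back off, rise, and move over the fin while opening.

```bash
python3 -c "
from plan import *
for p in ((0,142,20),(0,142,150),(0,0,150),(0,0,70)): go(pt(*p))"
```

```text
turn [-0.2  0.1 -0.4] shift [ 1.1 12.3  1.1]
turn [-0.2  0.1 -0.4] shift [-63.1  22.2 113.7]
turn [-0.2  0.1 -0.4] shift [ -84.9 -118.1  113.7]
turn [-0.2  0.1 -0.4] shift [ -45.4 -124.2   44.4]
```

send_rows --series '[[[0,0,0],[1,14,1],1],[[0,0,0],[-25,18,45],1],[[0,0,0],[-63,22,114],1],[[0,0,0],[-63,22,114],0],[[0,0,0],[-72,-35,114],-1],[[0,0,0],[-80,-90,114],-1],[[0,0,0],[-85,-118,114],-1],[[0,0,0],[-85,-118,114],-1],[[0,0,0],[-85,-118,114],-1]]'

```text
time_s: 11.18
eef_pos: [0.475, 0.207, 0.1851]
eef_rot: [0.196, 0.732, 0.63, 0.169]
wrist_force: [-0.5, 0.1, 0.5]
opening: 1.0
grasp_force: 0.0
```

```bash
python3 chk.py; python3 -c "
from plan import *
from bench import camera
for p in ((0,0,150),(0,0,70)): go(pt(*p))
ims=[]
from bench import telemetry
o=telemetry.get_obs();p=np.array(o['eef_pos']);z=rot(o['eef_rot']).as_matrix()[:,2]
for n,(x0,y0) in (('side',(235,265)),('top',(170,170))):
    c=camera(n); im=cv2.resize(c['pixels'][y0:y0+130,x0:x0+100,::-1],None,fx=4,fy=4,interpolation=cv2.INTER_CUBIC)
    for v,col in zip(proj(c,[p,p-z*.03]),((0,0,255),(0,255,0))): cv2.circle(im,((v-[x0,y0]+.5)*4).astype(int).tolist(),3,col,1)
    ims.append(im)
cv2.imwrite('pics/g.png',np.hstack(ims))"
```

```text
t 11.175 cradle xyz [  0.4  -1.5 150. ] F cradle [-0.1  0.1  0.7] open 1.0000496506410776 grip 0.0 q [ 0.35 -0.22  2.13 -0.34  0.79  0.68]
side bolt_post [(0.55, [-1.9, 108.4, 62.3])]
side lid [(0.85, [0.5, 2.7, 10.7])]
side base [(0.66, [2.0, -4.8, 0.5])]
top bolt_post []
top lid [(0.88, [1.2, -1.6, 17.9])]
top base [(0.8, [4.5, -2.3, -1.6]), (0.41, [3.0, -0.3, -2.6])]
turn [-0.  -0.  -0.3] shift [0.4 1.4 0.1]
turn [-0.  -0.  -0.3] shift [ 39.9  -4.8 -69.2]
```

View pics/g.png

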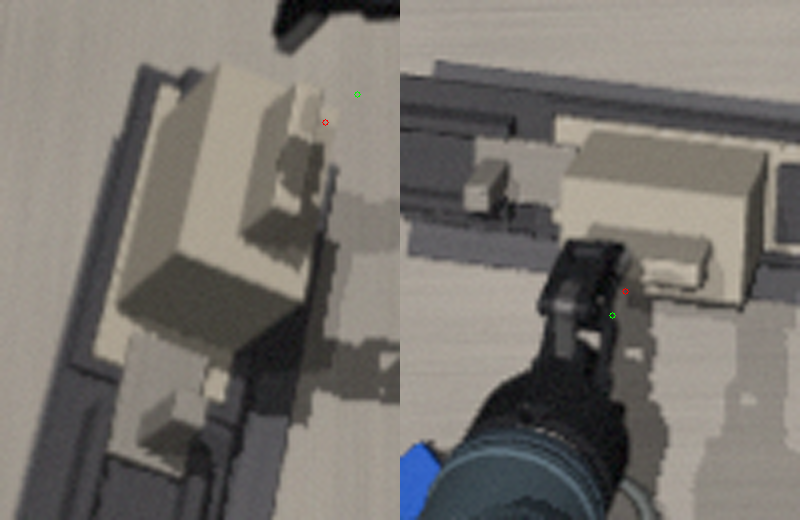

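The picture shows the bolt home with its tongue over the foot (top view (575,150)), and the open gripper above the fin at (650,255). Descending astride the fin, then closing.

send_rows --series '[[[0,0,0],[10,0,-17],-1],[[0,0,0],[21,-2,-36],-1],[[0,0,0],[32,-4,-55],-1],[[0,0,0],[40,-5,-69],-1],[[0,0,0],[40,-5,-69],-1],[[0,0,0],[42,-5,-73],-1],[[0,0,0],[42,-5,-73],-1]]'

```text
time_s: 12.55
eef_pos: [0.5167, 0.2019, 0.1124]
eef_rot: [0.196, 0.732, 0.63, 0.169]
wrist_force: [-0.0, 0.3, 0.1]
opening: 0.997
grasp_force: 0.0
```

```bash
python3 -c "
from plan import *
st()"
```

```text
t 12.55 cradle xyz [ 0.4 -0.1 66. ] F cradle [0.  0.3 0.1] open 0.9972567048041526 grip 0.0 q [ 0.3  -0.02  2.12 -0.39  0.6   0.72]
```

send_rows --series '[[[0,0,0],[0,0,0],-0.2],[[0,0,0],[0,0,0],0.2],[[0,0,0],[0,0,0],0.5],[[0,0,0],[0,0,0],1],[[0,0,0],[0,0,0],1],[[0,0,0],[0,0,0],1]]'

```text
time_s: 13.3
eef_pos: [0.5165, 0.2017, 0.1121]
eef_rot: [0.196, 0.732, 0.63, 0.169]
wrist_force: [-3.3, -0.8, 3.1]
opening: 0.154
grasp_force: 58.8
```

```bash
python3 chk.py
```

```text
t 13.3 cradle xyz [ 0.2 -0.3 65.9] F cradle [-1.1 -1.3  4.3] open 0.15396222820795766 grip 58.81988167762756 q [ 0.3  -0.02  2.12 -0.39  0.6   0.72]
side bolt_post [(0.83, [-2.0, 108.3, 62.4]), (0.66, [182.1, -518.9, -171.7])]
side lid [(0.6, [4.6, 0.1, 11.6])]
side base [(0.71, [-1.3, -0.7, 0.2])]
top bolt_post [(0.66, [-2.8, 110.6, 60.8])]
top lid [(0.95, [2.6, -0.2, 15.1]), (0.65, [-1.5, 108.6, 63.2])]
top base [(0.54, [4.8, -1.2, 2.1]), (0.31, [1.0, 0.3, 0.7])]
```

Gripped: 13 mm opening, 59 N. Drawing straight along the cradle's z.

send_rows --series '[[[0,0,0],[-2.5,0.4,4.3],1],[[0,0,0],[-5,0.8,8.7],1],[[0,0,0],[-7.4,1.2,13],1],[[0,0,0],[-9.9,1.5,17.3],1],[[0,0,0],[-12.4,1.9,21.7],1],[[0,0,0],[-14.8,2.3,26],1],[[0,0,0],[-14.8,2.3,26],1]]'

```text
time_s: 14.58
eef_pos: [0.5019, 0.2042, 0.1387]
eef_rot: [0.196, 0.732, 0.63, 0.169]
wrist_force: [-0.3, -0.6, -3.4]
opening: 0.15
grasp_force: 59.4
```

```bash
python3 chk.py
```

```text
t 14.575 cradle xyz [ 0.6 -0.1 96.3] F cradle [-1.9 -0.6 -2.9] open 0.14956709850746322 grip 59.36523377895355 q [ 0.31 -0.09  2.12 -0.37  0.67  0.7 ]
side bolt_post [(0.81, [-1.1, 111.2, 62.1])]
side lid [(0.63, [3.0, 2.3, 45.2])]
side base [(0.91, [0.8, 1.9, 1.3])]
top bolt_post [(0.74, [-1.3, 110.9, 60.5])]
top lid [(0.7, [163.0, 66.6, -156.8])]
top base [(0.92, [2.7, -4.4, -1.6])]
```

send_rows --series '[[[0,0,0],[-3,0.5,5.2],1],[[0,0,0],[-6,0.9,10.4],1],[[0,0,0],[-9,1.4,15.6],1],[[0,0,0],[-12,1.9,21],1],[[0,0,0],[-16,2.5,28],1],[[0,0,0],[-20,3.1,35],1],[[0,0,0],[-25,3.9,44],1],[[0,0,0],[-31,4.8,54],1],[[0,0,0],[-37,5.7,65],1],[[0,0,0],[-37,5.7,65],1]]'

```text
time_s: 16.23
eef_pos: [0.4652, 0.2102, 0.2047]
eef_rot: [0.196, 0.732, 0.63, 0.17]
wrist_force: [-0.5, 0.2, -1.8]
opening: 0.154
grasp_force: 59.8
```

```bash
python3 chk.py; python3 - <<'E'
from plan import *
from bench import telemetry,camera,spotter
o=telemetry.get_obs(); Rc=rot(o["eef_rot"])
# upright: tilt back 30deg about cradle y so lid z vertical
T=R.from_rotvec(A[:,1]*np.radians(30)); print("tilt",np.degrees(T.as_rotvec()).round(1), "check",T.apply(A[:,2]).round(3))
c=camera('top'); print([d['xyz'] for d in spotter.landmark_of('mat','top')][:1])
g=cv2.cvtColor(c['pixels'],cv2.COLOR_RGB2GRAY)
m=(g[140:250,335:450]<45).astype(np.uint8)
k,l,s,ce=cv2.connectedComponentsWithStats(m); i=1+np.argmax(s[1:,4]); cnt=cv2.findContours((l==i).astype(np.uint8),0,2)[0][0]; r=cv2.minAreaRect(cnt); print(r)
from tri import ray
w=[]
for u in cv2.boxPoints(r)+[335,140]:
    oo,d=ray(c,u); w.append(oo+d*((.004-oo[2])/d[2]))
w=np.array(w);print(w.round(3),w.mean(0), [np.linalg.norm(w[i]-w[(i+1)%4]).round(3) for i in range(4)])
E
```

```text
t 16.225 cradle xyz [  1.4   0.2 172. ] F cradle [-1.3  0.1 -1.3] open 0.15371122792961292 grip 59.82266664505005 q [ 0.36 -0.27  2.12 -0.33  0.85  0.68]
side bolt_post [(0.57, [0.3, 106.6, 63.3])]
side lid [(0.86, [2.8, 2.2, 117.5])]
side base [(0.69, [0.8, -0.4, -1.4])]
top bolt_post [(0.66, [-1.4, 109.2, 62.9])]
top lid [(0.57, [0.9, -2.5, 120.4])]
top base [(0.82, [2.5, -1.7, -3.5])]
tilt [ 4.6 29.6  0. ] check [-0.  0.  1.]
[[0.5954, -0.1787, -0.0001]]
((58.202354431152344, 55.40962219238281), (78.852783203125, 69.5890121459961), 12.804265975952148)
[[ 0.536 -0.065  0.004]
 [ 0.708 -0.108  0.004]
 [ 0.659 -0.302  0.004]
 [ 0.487 -0.256  0.004]] [ 0.59729795 -0.18276301  0.004     ] [np.float64(0.177), np.float64(0.2), np.float64(0.178), np.float64(0.197)]
```

The lid is clear and the base is still seated. Mat centre is about (0.597,-0.182); the mat outline fits the 180×200 mm size. Next: raise, carry over, upright.

```bash
cat >> plan.py <<'E'
Ru=R.from_rotvec(A[:,1]*np.radians(30)).as_matrix()@Rt
M=np.array([.597,-.182,.057])
E
python3 -c "
from plan import *
go(M+[0,0,.08],Ru); go(M,Ru)"
```

```text
turn [ 4.5 29.6 -0.2] shift [ 132.3 -391.6  -65.6]
turn [ 4.5 29.6 -0.2] shift [ 132.3 -391.6 -145.6]
```

send_rows --series '[[[0,0,0],[-15,0,35],1],[[0,0,0],[-25,-15,75],1],[[0.8,5,0],[-10,-50,80],1],[[1.5,10,0],[10,-95,80],1],[[2.3,15,0],[35,-145,80],1],[[3,20,0],[60,-195,75],1],[[3.8,25,0],[85,-245,65],1],[[4.5,29.6,-0.2],[108,-295,45],1],[[4.5,29.6,-0.2],[122,-345,10],1],[[4.5,29.6,-0.2],[130,-380,-30],1]]'

```text
time_s: 17.98
eef_pos: [0.5959, -0.1733, 0.1717]
eef_rot: [0.001, 0.76, 0.65, 0.0]
wrist_force: [0.8, 0.0, -1.9]
opening: 0.152
grasp_force: 59.8
```

send_rows --series '[[[0,0,0],[2,-11,-20],1],[[0,0,0],[2,-11,-35],1],[[0,0,0],[2,-11,-35],1],[[0,0,0],[2,-11,-35],1],[[0,0,0],[2,-11,-35],1]]'

```text
time_s: 18.6
eef_pos: [0.5978, -0.1808, 0.1398]
eef_rot: [0.002, 0.759, 0.651, 0.001]
wrist_force: [0.3, -0.4, -1.4]
opening: 0.153
grasp_force: 59.7
```

```bash
python3 - <<'E'
from plan import *
from bench import camera,spotter,telemetry
st(); go(M,Ru)
o=telemetry.get_obs(); print("lid by tcp",np.round(np.array(o['eef_pos'])+rot(o['eef_rot']).as_matrix()[:,2]*.053,3))
for n in('side','top'):
    c=camera(n)
    for t in('lid','mat','base'):
        print(n,t,[(round(d['conf'],2),np.round(d['xyz'],3).tolist()) for d in spotter.landmark_of(t,n) if d['xyz'][0]>.4])
E
```

```text
t 18.6 cradle xyz [ 134.3 -365.9   20.4] F cradle [-0.4 -0.3 -1.4] open 0.15258781922199588 grip 59.74676728248596 q [-0.48  0.34  1.53  0.    1.27 -0.33]
turn [ 0.1  0.2 -0.1] shift [ -0.8  -1.2 -82.8]
lid by tcp [ 0.598 -0.181  0.087]
side lid []
side mat [(0.88, [0.599, -0.18, 0.001])]
side base [(0.76, [0.546, 0.195, 0.056])]
top lid [(0.62, [0.598, -0.181, 0.091]), (0.6, [0.596, -0.179, -0.001])]
top mat [(0.61, [0.598, -0.178, -0.003])]
top base [(0.78, [0.552, 0.195, 0.055])]
```

Consistent. Lowering to just above the mat, then slowly to contact.

send_rows --series '[[[0,0,0],[-0.5,-1,-25],1],[[0,0,0],[-0.5,-1,-50],1],[[0,0,0],[-0.5,-1,-66],1],[[0,0,0],[-0.5,-1,-74],1],[[0,0,0],[-0.5,-1,-77],1],[[0,0,0],[-0.5,-1,-77],1],[[0,0,0],[-0.5,-1,-79],1],[[0,0,0],[-0.5,-1,-79],1]]'

```text
time_s: 20.0
eef_pos: [0.5965, -0.1824, 0.0593]
eef_rot: [0.001, 0.759, 0.651, 0.0]
wrist_force: [0.6, -0.6, -1.5]
opening: 0.153
grasp_force: 59.8
```

send_rows --series '[[[0,0,0],[0,0,-1],1],[[0,0,0],[0,0,-2],1],[[0,0,0],[0,0,-2],1],[[0,0,0],[0,0,-2],1]]'

```text
time_s: 20.5
eef_pos: [0.5964, -0.1823, 0.0572]
eef_rot: [0.0, 0.759, 0.651, 0.0]
wrist_force: [-0.3, 0.6, 0.8]
opening: 0.15
grasp_force: 60.0
```

send_rows --series '[[[0,0,0],[0,0,-1],1],[[0,0,0],[0,0,-1],1],[[0,0,0],[0,0,-1],1]]'

```text
time_s: 20.88
eef_pos: [0.5965, -0.1822, 0.0571]
eef_rot: [0.0, 0.759, 0.651, 0.0]
wrist_force: [-2.5, 2.5, 7.3]
opening: 0.145
grasp_force: 61.0
```

The lid is firmly on the mat. Opening, then withdrawing straight up.

send_rows --series '[[[0,0,0],[0,0,0.5],0.5],[[0,0,0],[0,0,0.5],0],[[0,0,0],[0,0,0.5],-1],[[0,0,0],[0,0,0.5],-1],[[0,0,0],[0,0,0.5],-1],[[0,0,0],[0,0,20],-1],[[0,0,0],[0,0,60],-1],[[0,0,0],[0,0,110],-1],[[0,0,0],[-80,0,160],-1],[[0,0,0],[-130,0,170],-1]]'

```text
time_s: 22.12
eef_pos: [0.4844, -0.1829, 0.2234]
eef_rot: [0.003, 0.759, 0.651, 0.001]
wrist_force: [-0.4, -0.5, 0.9]
opening: 1.0
grasp_force: 0.0
```

```bash
python3 - <<'E'
from plan import *
from bench import camera,spotter
st(); ims=[]
for n in('side','top'):
    c=camera(n)
    for t in('lid','bolt_post','base'):
        print(n,t,[(round(d['conf'],2),np.round(d['xyz'],3).tolist(),(A.T@(np.array(d['xyz'])-X0)*1000).round(1).tolist()) for d in spotter.landmark_of(t,n) if d['xyz'][0]>.4])
    im=c['pixels'][:,:,::-1]; ims.append(im[100:430,150:410] if n=='side' else im[50:380,140:500])
cv2.imwrite('pics/end.png',np.hstack(ims))
E
```

```text
t 22.125 cradle xyz [  79.3 -385.4  148.6] F cradle [ 0.2 -0.6  0.9] open 1.0004449965421818 grip 0.0 q [-0.59  0.02  1.72  0.    1.39 -0.44]
side lid [(0.81, [0.598, -0.183, 0.008], [69.0, -368.2, -94.3])]
side bolt_post [(0.68, [0.533, 0.31, 0.11], [-1.6, 109.6, 64.4])]
side base [(0.8, [0.549, 0.196, 0.054], [-0.4, -0.9, -0.7]), (0.19, [0.415, 0.044, 0.001], [-121.4, -172.1, 8.1])]
top lid [(0.79, [0.596, -0.18, 0.007], [65.7, -365.9, -93.8])]
top bolt_post [(0.8, [0.536, 0.312, 0.108], [0.6, 112.1, 61.4])]
top base [(0.85, [0.55, 0.194, 0.055], [1.1, -2.6, -0.7])]
```

View pics/end.png

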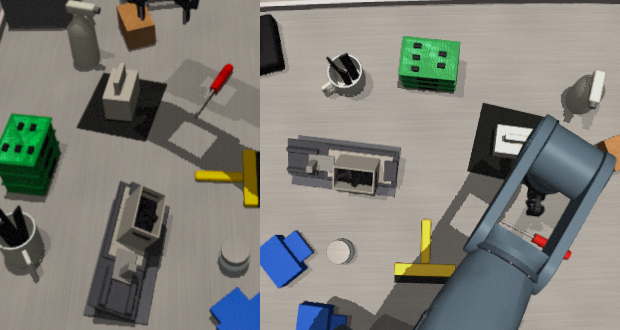

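The lid stands upright in the middle of the mat (side crop (122,95)). The base is still in the cradle with the bolt home at (130,265), and the bystanders look undisturbed.

```bash
python3 -c "
from bench import ctrl
print(ctrl.hand_in())"
```

```text
the job is handed in; nothing more can be done
None
```

I slid the bolt home, drew the lid off with the base still bolted in its cradle, and set the lid upright in the middle of the mat. The job is handed in; `ctrl.hand_in()` gave no verdict, but my last pictures and measurements matched the goal.

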